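# Clip the short drill core into the spring cradle

### The arm

A 6-joint arm with a two-finger parallel gripper is mounted at the origin on the work surface; the furniture and walls round the work are solid. World frame = base frame: x ahead of the robot, y to its left, z up, the work surface at z = 0. Lengths are in mm, angles in rad, forces in N, time in s.
With the tool pointing down it reaches from about 350 to 775 mm from the base axis. Payload 7.3 kg.
Tool frame: the origin (TCP) lies at the very end of the fingers, on their centre line; the grasp point (between the pads) lies 19 mm behind it; z points along the fingers, y is the line along which they close (so a half turn about z gives the same grasp; the last joint's range is limited). The gripper opens to 92 mm and grips with 3 to 60 N. Pads are 19 mm wide; open, the fingers measure 130 mm over their backs; the gripper's body (75 mm by 190 mm) begins 47 mm behind the grasp point.
Start: joints at [1.184, 0.342, 1.524, -0, 1.275, -0.146], TCP at [125.186, 509.878, 206.641] pointing down, gripper open.
Joint ranges: [-2.53, 2.53], [-0.77, 2.02], [0.04, 2.7], [-1, 4.14], [0.28, 2.66], [-3.11, 3.11]. Speed limits (rad/s): [2.57, 2.57, 3.14, 3.14, 3.14, 3.14].

### API

Orientations are given as [roll, pitch, yaw] about the fixed x, y, z axes, in that order (R = Rz(yaw) Ry(pitch) Rx(roll)).
In Python, from plant import get_obs, vision, workorder gives the robot as it stands.
- The arm moves only by the shell command python3 -m pendant 'ROWS' [OPENING]. ROWS is a JSON object of lists of equal length, an entry for each row: "dp": the shift along the tool's x, y, z in m, a list of three; "rotation": the turn, a rotation vector about the tool's x, y, z in rad, a list of three. A call has 1 to 8 rows; each row is the pose to reach, as a shift and turn from the pose commanded when the call began, along the tool's axes at that moment; what a row does not reach only later rows make up. A row lasts 1/8 s, in which the tool goes at most 62.5 mm and 10.7 degrees, less where a joint would pass 70% of its speed; a pose out of reach is approached as far as the arm can. A call with a gripper value outside its range is refused whole. OPENING is the finger opening in m, from 0 to 0.0918, set as the call begins (- or left out, the last holds). The fingers move at their own pace and stop on an object; the grip force is fixed at half the most. Time passes only in rows, so rows that repeat a pose let the fingers close. It gives the time, the measured TCP pose, the force, the opening and the grip force at its end, in the units of the state.
- get_obs(): the state, without advancing time (a new reading comes with each control period).
- vision.capture(name): name is "scene" or "top"; returns a dict with "pixels" (400x640x3 uint8, red, green, blue), "vfov" (degrees; the focal length in pixels is half the picture's height over the tangent of half this angle, whatever the lens; pixels are square), "cx", "cy" (the principal point, pixels), "pose" (4x4, takes a point from camera to world coordinates). Camera axes: x right, y up, looking along -z (the intrinsics and any distortion apply to the point x, -y, -z); pixel columns grow to the right and rows downward; lengths in mm; the calibration is good to about 2 mm. A picture is of the moment at which its call begins. There is no depth.
- workorder.close_job(): hands the job in; it is judged then, once.
The state is a dict: "time": time; "joint_positions": joint angles; "dq": joint speeds; "tau": joint torques, N m; "tool_pos": TCP position; "tcp_rot": TCP orientation; "contact_force": force on the tool from outside, world axes, zero at the start; "moment": the same for the moment, N m; "grip_width": finger opening in mm; "finger_force": force on a finger pad.
Only numpy, scipy, OpenCV 4.12 (cv2) and the standard library are available. Lean on these libraries where they do the work, as an engineer would, in place of code of your own. Each camera call takes 0.05 s, during which the arm holds its last target. There are 200 camera calls.

### The job

Take the short drill core and press it down between the spring fingers of the blue cradle until they snap over it and it sits fully home on both rests, centred lengthwise. Let go of it there, and leave the long core where it lies.

Things in the scene. Friction and masses are not known exactly. Their poses are not given: they have to be found in the camera images.
- short_core: the core to clip in: the shorter of two wrapped drill cores, tan with whitish stretches: a straight stick 280 mm long, 27 mm wide, 21 mm high, round with a flat underside on which it lies, about 0.17 kg. Origin: centre of its underside; its y axis runs along it, z up. Grasp it across the middle (27 mm).
- long_core: the longer drill core, grey-white with a tan end, 360 mm long, 24 mm wide, 19 mm high; not wanted. Origin: centre of its underside; y runs along it.
- cradle: fixed cradle on the table: blue plate 74 mm wide (x), 176 mm long (y, the way the core shall lie), its top 10 mm high. At y = -52 and +52 mm stands a rest, 20 mm along y, between two sprung steel fingers with flared lips, red at their tips. Lips 40 mm apart inside at 73 mm height, narrowing to 16 mm at 54 mm. Free between the rests. Origin: centre of the underside; z up.
- seat (a point): centre of the seat, level with the black pads on both rests, 35 mm above the table: a core fully home has its origin here. Axes as the cradle's. Pressing the core in takes up to about 10 N in all, from some 20 to 12 mm above the seat; then the fingers close over it and draw it down; its weight alone is not enough.
Mind the look-alikes: they are no part of the job. There is more than one size of the cradle; the job needs the larger.

How it is judged (in metres and radians):
On the way:
1. the gripper presses the short core down onto the rests of the cradle (z of short_core in the frame of cradle between 0.03 and 0.04 m and horizontal distance between short_core and cradle below 0.022 m and contact force between the fingers and short_core above 0.5 N), for 0.1 s.
At the end, for the whole second after the job is handed in: The short core lies released and still on both rests of the cradle (underside 35 mm above the cradle's origin, within 4 mm), held by the fingers, centred within 6 mm across and 20 mm along, parallel to the cradle within 0.1 rad (z of short_core in the frame of cradle between 0.031 and 0.039 m and x of short_core in the frame of cradle between -0.006 and 0.006 m and y of short_core in the frame of cradle between -0.02 and 0.02 m and angle between the y axis of short_core and the y axis of cradle, either way round below 0.1 rad and angle between short_core's own z axis and vertical below 0.17 rad and linear speed of short_core below 0.02 m/s); the robot touches nothing.
It fails at once if the long core is moved more than 30 mm (distance of long_core from where it was at the start of the episode above 0.03 m).
It also fails if it takes over 48 s, if anything falls off the work surface, if the arm or the gripper's body presses on something with over 40 N, if the wrist force passes 120 N, or if a joint passes its speed limit or range.

## Working session

There is one attempt and no reset: what is moved stays moved. The work goes in short steps, Python scripts to look and compute and a shell command to move; the robot and the scene stay as the last step left them, time stands still between calls to the robot, and variables do not carry over. Pictures are saved under pics/ and viewed, at most 10 in all, crops included, and the job is handed in when it is done.

```bash
mkdir -p pics; ls; python3 - <<'E'
from plant import get_obs, vision
import cv2,numpy as np,pickle
d={}
for n in("scene","top"):
    c=vision.capture(n);d[n]=c
    cv2.imwrite(f"pics/{n}0.png",c["pixels"][:,:,::-1])
    print(n,{k:(np.round(v,4).tolist() if k!="pixels" else 0) for k,v in c.items()})
pickle.dump(d,open("c0.pkl","wb"))
print(get_obs())
E
```

```text
pics
scene {'pixels': 0, 'vfov': 52.3346, 'cx': 323.618, 'cy': 195.5589, 'pose': [[0.8083, 0.3882, -0.4427, -112.1392], [-0.5886, 0.5125, -0.6252, -722.8883], [-0.0158, 0.7659, 0.6427, 742.7659], [0.0, 0.0, 0.0, 1.0]]}
top {'pixels': 0, 'vfov': 56.2761, 'cx': 318.6265, 'cy': 195.4828, 'pose': [[-0.0184, 0.9911, -0.1318, 257.3937], [-0.9998, -0.0194, -0.006, -36.302], [-0.0085, 0.1316, 0.9913, 1135.8605], [0.0, 0.0, 0.0, 1.0]]}
{'time': 0.1, 'joint_positions': array([ 1.18403439e+00,  3.42658049e-01,  1.52492098e+00, -5.70438267e-05,
        1.27541681e+00, -1.45993475e-01]), 'dq': array([-1.49988494e-03, -5.68721960e-04, -1.32107051e-03, -1.23475871e-05,
        3.87831960e-04, -4.77367798e-04]), 'tau': array([ 2.10968596e-03, -4.31990504e+01, -2.44698966e+01,  7.19085149e-02,
        5.25523850e-02, -2.07569190e-05]), 'tool_pos': array([125.02674461, 509.48449048, 206.01207143]), 'tcp_rot': array([-3.14019646e+00, -1.50159666e-04,  2.90084073e+00]), 'contact_force': array([-0.02866987, -0.36178384, -0.86200352]), 'moment': array([-0.00634063, -0.01487957,  0.00578269]), 'finger_force': 0.0, 'grip_width': 91.66446018919704}
```

View pics/scene0.png

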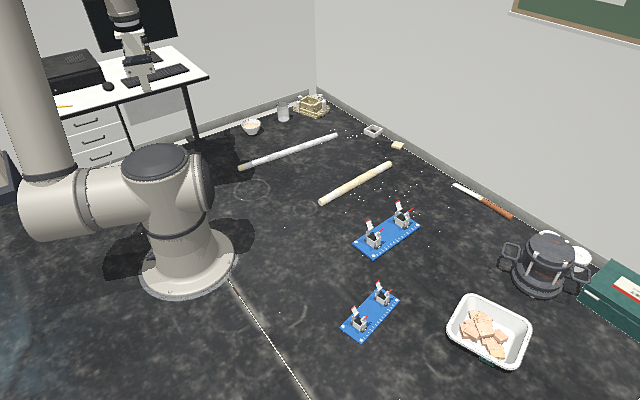

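View pics/top0.png

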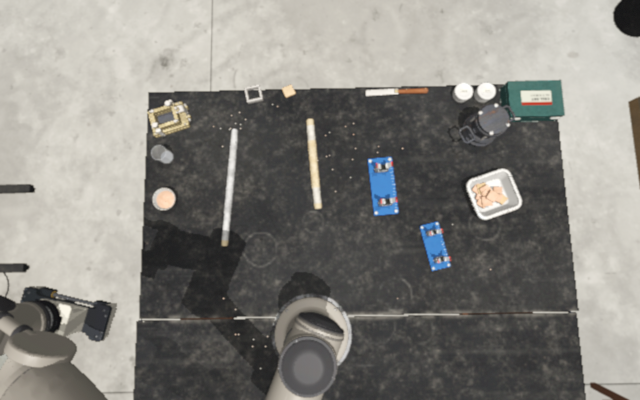

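Scene and top views: the short tan core runs from about (310,120) to (318,208) in top. The larger cradle is at (383,186) and the smaller at (435,246). The long core is at left, (235,130) to (225,245).

```bash
cat > h.py <<'E'
import cv2,numpy as np
def cast(c,px,z):
    px=np.atleast_2d(px).astype(float); f=200/np.tan(np.radians(c["vfov"])/2); P=np.array(c["pose"])
    d=np.c_[(px[:,0]-c["cx"])/f,-(px[:,1]-c["cy"])/f,-np.ones(len(px))]@P[:3,:3].T
    o=P[:3,3]; return o+d*((z-o[2])/d[:,2])[:,None]
def mask(c,lo,hi,roi):
    m=cv2.inRange(cv2.cvtColor(c["pixels"],cv2.COLOR_RGB2HSV),lo,hi); r=np.zeros_like(m); x0,y0,x1,y1=roi
    r[y0:y1,x0:x1]=m[y0:y1,x0:x1]; return r
def rect(c,m,z):
    ys,xs=np.nonzero(m); w=cast(c,np.c_[xs,ys],z)[:,:2].astype(np.float32)
    (ctr,sz,a)=cv2.minAreaRect(w); b=cv2.boxPoints((ctr,sz,a))
    e=max((b[1]-b[0],b[2]-b[1]),key=np.linalg.norm); e=e if e[1]>0 else -e
    return np.round(ctr,1),np.round(sz,1),round(float(np.degrees(np.arctan2(-e[0],e[1]))),2),len(xs)
E
python3 - <<'E'
import pickle,cv2,numpy as np
from h import *
d=pickle.load(open("c0.pkl","rb"))
R={"top":dict(core=(295,112,335,216),cr=(360,148,408,222),sm=(414,215,458,278)),
   "scene":dict(core=(312,155,400,212),cr=(345,200,428,265),sm=(335,280,405,345))}
for n,c in d.items():
    for k,z in (("core",10),("cr",10),("sm",10)):
        m=mask(c,(0,0,130),(40,255,255),R[n][k]) if k=="core" else mask(c,(95,120,60),(125,255,255),R[n][k])
        nl,l,s,_=cv2.connectedComponentsWithStats(m)
        if k=="core": m=(l==1+s[1:,4].argmax())
        print(n,k,rect(c,m,z))
    # red tips
    h=mask(c,(0,150,100),(8,255,255),R[n]["cr"])|mask(c,(172,150,100),(180,255,255),R[n]["cr"])
    nl,l,s,ct=cv2.connectedComponentsWithStats(h)
    print(n,[(ct[i].round(1).tolist(),s[i,4],cast(c,ct[i],73)[0].round(0).tolist()) for i in range(1,nl)])
    x0,y0,x1,y1=R[n]["cr"]; cv2.imwrite(f"pics/cr_{n}.png",cv2.resize(c["pixels"][y0:y1,x0:x1,::-1],None,fx=7,fy=7,interpolation=cv2.INTER_CUBIC))
E
```

```text
scene core (array([507.8, -14.4]), array([295.8,  32.3]), -85.4, 643)
scene cr (array([ 430.2, -227.6]), array([180. ,  77.3]), -85.81, 1045)
scene sm (array([ 245.4, -376.4]), array([137.9,  58.2]), -77.67, 1085)
scene [([397.0, 200.7], np.int32(6), [484.0, -199.0, 73.0]), ([410.1, 209.5], np.int32(11), [487.0, -242.0, 73.0]), ([367.4, 219.9], np.int32(8), [379.0, -207.0, 73.0]), ([380.8, 229.4], np.int32(5), [383.0, -250.0, 73.0])]
top core (array([510.2, -14.7]), array([284.6,  27. ]), -86.04, 751)
top cr (array([ 433.8, -224.3]), array([179.8,  77.7]), -85.45, 1067)
top sm (array([ 250.2, -371. ]), array([140.3,  60.7]), -77.42, 698)
top [([392.0, 162.5], np.int32(2), [491.0, -244.0, 73.0])]
```

```bash
cat > go.py <<'E'
import sys,numpy as np
from plant import get_obs
from scipy.spatial.transform import Rotation as R
def go(x,y,z,yawdeg):
    o=get_obs(); r=R.from_euler("xyz",o["tcp_rot"]); t=R.from_euler("xyz",[np.pi,0,np.radians(yawdeg)])
    print(o["time"].__round__(2),o["tool_pos"].round(1),o["tcp_rot"].round(4),o["contact_force"].round(1),round(o["grip_width"],1),round(o["finger_force"],1),"q",o["joint_positions"].round(2))
    print("dp m",(r.inv().apply(np.array([x,y,z])-o["tool_pos"])/1000).round(4),"rot",(r.inv()*t).as_rotvec().round(4))
if __name__=="__main__": go(*map(float,sys.argv[1:]))
E
python3 go.py 509 -14.5 130 184.3
```

```text
0.1 [125.  509.5 206. ] [-3.1402e+00 -2.0000e-04  2.9008e+00] [-0.  -0.4 -0.9] 91.7 0.0 q [ 1.18  0.34  1.52 -0.    1.28 -0.15]
dp m [-0.4978 -0.4172  0.0765] rot [-0.0014 -0.0004 -0.3158]
```

```bash
python3 -m pendant '{"dp":[[-0.04,-0.033,0],[-0.08,-0.067,0],[-0.12,-0.1,0],[-0.16,-0.134,0],[-0.2,-0.168,0],[-0.24,-0.201,0],[-0.28,-0.235,0],[-0.28,-0.235,0]],"rotation":[[0,0,-0.05],[0,0,-0.1],[0,0,-0.15],[0,0,-0.2],[0,0,-0.25],[0,0,-0.3],[0,0,-0.316],[0,0,-0.316]]}' 0.09; python3 go.py 509 -14.5 120 184.3
```

```text
time: 1.1
tool_pos: [342.6, 212.5, 206.4]
tcp_rot: [-3.141, -0.0, -3.072]
contact_force: [-0.2, -0.1, 0.7]
grip_width: 90.3
finger_force: 0.0
1.1 [342.6 212.5 206.4] [-3.1411e+00 -1.0000e-04 -3.0720e+00] [-0.2 -0.1  0.7] 90.3 0.0 q [ 0.36  0.12  1.83 -0.    1.2  -1.28]
dp m [-0.1503 -0.238   0.0865] rot [-0.0005 -0.0001 -0.0055]
```

```bash
python3 -m pendant '{"dp":[[-0.03,-0.048,0.015],[-0.06,-0.095,0.03],[-0.09,-0.143,0.05],[-0.12,-0.19,0.07],[-0.15,-0.238,0.0865],[-0.15,-0.238,0.0865],[-0.15,-0.238,0.0865],[-0.15,-0.238,0.0865]],"rotation":[[0,0,-0.005],[0,0,-0.005],[0,0,-0.005],[0,0,-0.005],[0,0,-0.005],[0,0,-0.005],[0,0,-0.005],[0,0,-0.005]]}'; python3 go.py 509 -14.5 3 184.3
```

```text
time: 2.1
tool_pos: [508.0, -9.6, 120.5]
tcp_rot: [3.141, 0.0, -3.06]
contact_force: [0.2, -0.4, 0.3]
grip_width: 90.0
finger_force: 0.0
2.1 [508.   -9.6 120.5] [ 3.1413e+00  2.0000e-04 -3.0595e+00] [ 0.2 -0.4  0.3] 90.0 0.0 q [-0.17  0.4   1.7   0.    1.05 -1.82]
dp m [-0.0006 -0.005   0.1175] rot [0.0003 0.0002 0.007 ]
```

```bash
python3 -m pendant '{"dp":[[0,0,0.02],[0,0,0.04],[0,0,0.06],[0,0,0.075],[0,0,0.075]],"rotation":[[0,0,0],[0,0,0],[0,0,0],[0,0,0],[0,0,0]]}'; python3 go.py 509 -14.5 4 184.3
```

```text
time: 2.72
tool_pos: [507.8, -10.4, 44.6]
tcp_rot: [3.141, -0.002, -3.06]
contact_force: [0.4, -0.1, -0.5]
grip_width: 90.1
finger_force: 0.0
2.73 [507.8 -10.4  44.6] [ 3.1410e+00 -1.5000e-03 -3.0605e+00] [ 0.4 -0.1 -0.5] 90.1 0.0 q [-0.17  0.51  1.78  0.    0.86 -1.82]
dp m [-0.0009 -0.0042  0.0406] rot [ 0.0005 -0.0015  0.0061]
```

```bash
python3 -m pendant '{"dp":[[0,-0.004,0.01],[0,-0.004,0.02],[0,-0.004,0.03],[0,-0.004,0.04],[0,-0.004,0.04]],"rotation":[[0,0,0.006],[0,0,0.006],[0,0,0.006],[0,0,0.006],[0,0,0.006]]}' && python3 -m pendant '{"dp":[[0,0,0],[0,0,0],[0,0,0],[0,0,0],[0,0,0],[0,0,0],[0,0,0],[0,0,0]],"rotation":[[0,0,0],[0,0,0],[0,0,0],[0,0,0],[0,0,0],[0,0,0],[0,0,0],[0,0,0]]}' 0.01
```

```text
time: 3.35
tool_pos: [508.2, -15.1, 4.1]
tcp_rot: [3.141, -0.002, -3.067]
contact_force: [0.2, -0.2, 0.1]
grip_width: 90.1
finger_force: 0.0
time: 4.35
tool_pos: [508.8, -15.1, 5.1]
tcp_rot: [3.141, -0.0, -3.067]
contact_force: [0.4, 0.0, -0.3]
grip_width: 14.5
finger_force: 0.0
```

```bash
python3 - <<'E'
from plant import get_obs, vision
import cv2,numpy as np,pickle
d={n:vision.capture(n) for n in("scene","top")}
pickle.dump(d,open("c1.pkl","wb"))
a=d["scene"]["pixels"][100:280,260:460,::-1];b=d["top"]["pixels"][90:270,220:420,::-1]
cv2.imwrite("pics/g1.png",cv2.resize(np.hstack([a,b]),None,fx=2,fy=2,interpolation=cv2.INTER_CUBIC))
o=get_obs();print(o["grip_width"],o["finger_force"])
E
```

```text
10.728133616088126 0.0
```

View pics/g1.png

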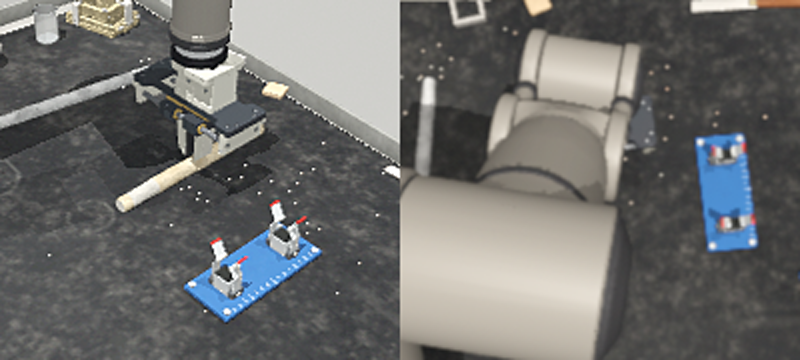

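```bash
python3 - <<'E'
import cv2,pickle,numpy as np
c=pickle.load(open("c1.pkl","rb"))["scene"]
cv2.imwrite("pics/g2.png",cv2.resize(c["pixels"][120:210,310:420,::-1],None,fx=6.5,fy=6.5,interpolation=cv2.INTER_CUBIC))
E
```

```text
(no output)
```

View pics/g2.png

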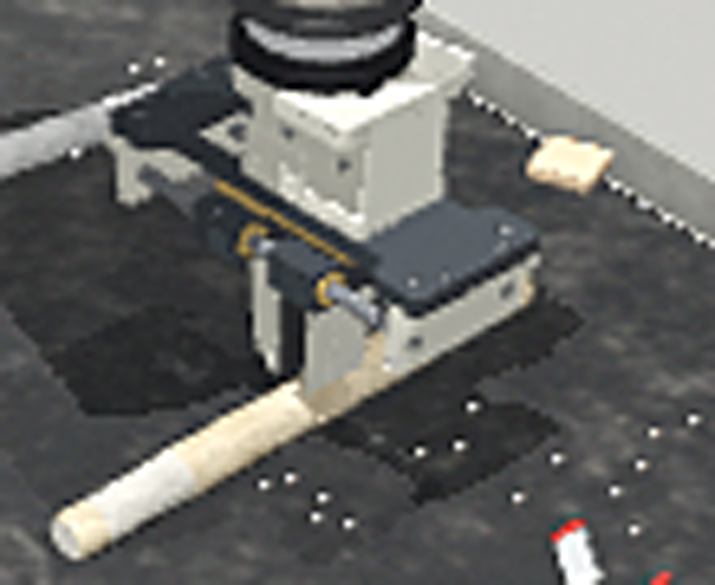

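The fingers closed without touching the core. Its end is still at (321,201) and the finger tips show at about (352,177) and (358,181), seemingly above and behind it. I'll check the TCP reading against the picture.

```bash
cat >> h.py <<'E'
def proj(c,p):
    P=np.array(c["pose"]);f=200/np.tan(np.radians(c["vfov"])/2);q=(np.atleast_2d(p)-P[:3,3])@P[:3,:3]
    return np.c_[c["cx"]+f*q[:,0]/-q[:,2],c["cy"]-f*q[:,1]/-q[:,2]]
E
python3 - <<'E'
import pickle; from h import *
d=pickle.load(open("c1.pkl","rb"));c=d["scene"]
for p in([508.8,-15,5],[508.8,-15,25],[508.8,5,5],[508.8,-9,30],[509,-14.5,0],[509,-14.5,21]): print(p,proj(c,p).round(1))
for z in (5,20,25,30,35): print(z,cast(c,[[352,177],[358,181.5]],z).round(0).tolist())
m=mask(c,(0,0,130),(40,255,255),(312,155,400,212)); 
d0=pickle.load(open("c0.pkl","rb"))["scene"]
print([p.round(1) for p in proj(c,[[369.3,-25,10],[648.6,-4,10]])], m[:,321].nonzero()[0])
E
python3 go.py 509 -14.5 60 184.3
```

```text
[508.8, -15, 5] [[356.7 182.3]]
[508.8, -15, 25] [[357.  176.9]]
[508.8, 5, 5] [[352.4 179. ]]
[508.8, -9, 30] [[355.7 174.5]]
[509, -14.5, 0] [[356.6 183.6]]
[509, -14.5, 21] [[356.9 177.9]]
5 [[514.0, 13.0, 5.0], [514.0, -14.0, 5.0]]
20 [[501.0, -2.0, 20.0], [502.0, -29.0, 20.0]]
25 [[497.0, -7.0, 25.0], [497.0, -33.0, 25.0]]
30 [[493.0, -12.0, 30.0], [493.0, -38.0, 30.0]]
35 [[489.0, -17.0, 35.0], [489.0, -43.0, 35.0]]
[array([320. , 201.6]), array([389.5, 162.4])] [198 199 200 201 202 203 204 205]
4.45 [508.9 -15.2   5.1] [ 3.1415e+00  1.0000e-04 -3.0674e+00] [-0.4 -0.3 -0.2] 10.7 0.0 q [-0.18  0.57  1.8   0.    0.77 -1.83]
dp m [-0.0002  0.0007 -0.0549] rot [ 0.0001  0.0001 -0.0009]
```

```bash
python3 - <<'E'
import pickle; from h import *
c=pickle.load(open("c1.pkl","rb"))["scene"]
f=lambda p:((proj(c,p)-[310,120])*6.5+3).round(0).tolist()
for z in(5,15,25):print(z,f([[499,9,z],[499,-10,z],[499,-21,z],[499,-39,z],[518,-39,z]]))
print("core section x=499 left/right bottom, top", f([[499,-1.5,0],[499,-28.5,0],[499,-15,21]]))
E
python3 -m pendant '{"dp":[[0,0,-0.02],[0,0,-0.04],[0,0,-0.06],[0,0,-0.06],[0,0,-0.06],[0,0,-0.06],[0,0,-0.06],[0,0,-0.06]],"rotation":[[0,0,0],[0,0,0],[0,0,0],[0,0,0],[0,0,0],[0,0,0],[0,0,0],[0,0,0]]}'
python3 - <<'E'
from plant import get_obs, vision
import cv2,numpy as np,pickle
d={n:vision.capture(n) for n in("scene","top")}
pickle.dump(d,open("c2.pkl","wb"))
c=d["scene"]
cv2.imwrite("pics/g3.png",cv2.resize(c["pixels"][120:210,310:420,::-1],None,fx=6.5,fy=6.5,interpolation=cv2.INTER_CUBIC))
E
```

```text
5 [[256.0, 390.0], [283.0, 411.0], [298.0, 423.0], [324.0, 443.0], [357.0, 427.0]]
15 [[257.0, 373.0], [284.0, 393.0], [299.0, 405.0], [325.0, 425.0], [358.0, 409.0]]
25 [[257.0, 355.0], [284.0, 375.0], [300.0, 387.0], [326.0, 407.0], [359.0, 391.0]]
core section x=499 left/right bottom, top [[271.0, 410.0], [309.0, 440.0], [291.0, 388.0]]
time: 5.45
tool_pos: [508.7, -15.1, 64.8]
tcp_rot: [3.141, -0.001, -3.067]
contact_force: [0.7, 0.7, -0.5]
grip_width: 9.7
finger_force: 0.0
```

View pics/g3.png

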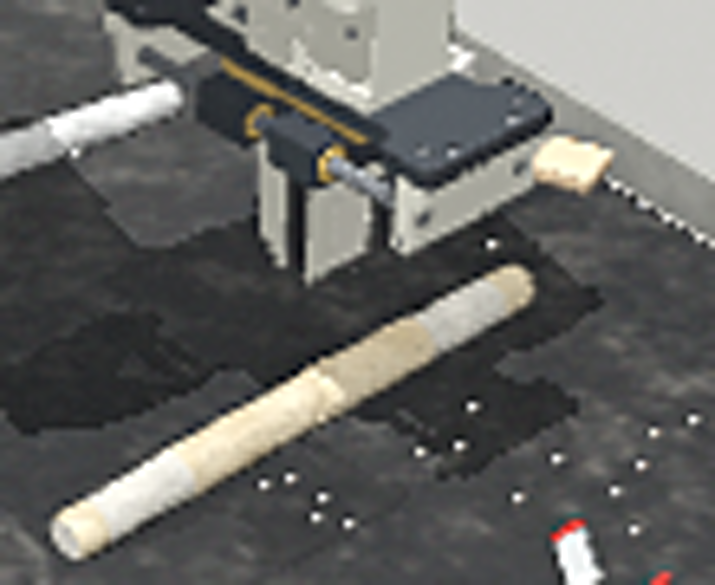

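```bash
python3 - <<'E'
import pickle; from h import *
d=pickle.load(open("c0.pkl","rb"))
for n,c in d.items(): print(n,"tcp",proj(c,[125.2,509.9,206.6]).round(1),"base0",proj(c,[[0,0,0],[100,0,0],[-100,0,0],[0,100,0],[0,-100,0]]).round(0).tolist())
a=d["scene"]["pixels"][0:110,90:200,::-1];b=d["top"]["pixels"][270:380,10:120,::-1]
cv2.imwrite("pics/i.png",cv2.resize(np.hstack([a,b]),None,fx=3.6,fy=3.6,interpolation=cv2.INTER_CUBIC))
E
```

```text
scene tcp [[148.4  91.1]] base0 [[189.0, 260.0], [227.0, 242.0], [148.0, 280.0], [174.0, 236.0], [206.0, 287.0]]
top tcp [[ 97.8 304.3]] base0 [[311.0, 334.0], [311.0, 299.0], [312.0, 370.0], [277.0, 335.0], [345.0, 334.0]]
```

View pics/i.png

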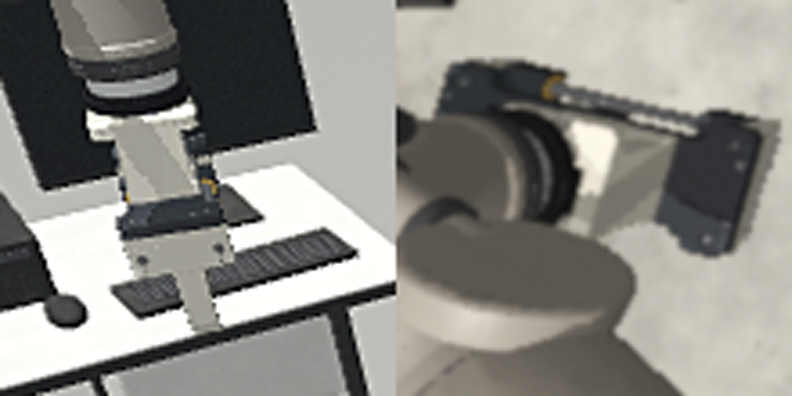

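The picture puts the finger tips about 20-25 mm higher than the reading, which also explains closing above the core. I'll test this by touching the core top (known to be 21 mm high) gently with the closed fingers.

```bash
python3 -m pendant '{"dp":[[0,0,0.02],[0,0,0.04],[0,0,0.056],[0,0,0.059],[0,0,0.059]],"rotation":[[0,0,0],[0,0,0],[0,0,0],[0,0,0],[0,0,0]]}' | grep -E "pos|contact"
python3 -m pendant '{"dp":[[0,0,0.001],[0,0,0.002],[0,0,0.003]],"rotation":[[0,0,0],[0,0,0],[0,0,0]]}'| grep -E "pos|contact"
python3 -m pendant '{"dp":[[0,0,0.001],[0,0,0.002],[0,0,0.003]],"rotation":[[0,0,0],[0,0,0],[0,0,0]]}'| grep -E "pos|contact"
```

```text
tool_pos: [509.0, -15.2, 6.3]
contact_force: [-0.2, 0.1, -0.3]
tool_pos: [509.0, -15.2, 3.4]
contact_force: [-0.4, -0.7, 0.1]
tool_pos: [508.9, -15.2, 0.1]
contact_force: [-0.4, -0.1, 5.0]
```

Contact came at a reading of about 0.3, where the core top is 21. So the real finger tips sit about 20 mm above the reported TCP, and I'll correct for that: raise, open, then descend to a reading of -16.

```bash
python3 -m pendant '{"dp":[[0,0,-0.015],[0,0,-0.03],[0,0,-0.03],[0,0,-0.03],[0,0,-0.03],[0,0,-0.03],[0,0,-0.03],[0,0,-0.03]],"rotation":[[0,0,0],[0,0,0],[0,0,0],[0,0,0],[0,0,0],[0,0,0],[0,0,0],[0,0,0]]}' 0.07 | grep -E "pos|contact|width"
python3 -m pendant '{"dp":[[0,0,0.01],[0,0,0.02],[0,0,0.03],[0,0,0.037],[0,0,0.041],[0,0,0.0445],[0,0,0.0455],[0,0,0.0455]],"rotation":[[0,0,0],[0,0,0],[0,0,0],[0,0,0],[0,0,0],[0,0,0],[0,0,0],[0,0,0]]}'| grep -E "pos|contact|width"
```

```text
tool_pos: [508.8, -15.1, 30.0]
contact_force: [0.9, 0.5, -0.1]
grip_width: 69.9
tool_pos: [509.0, -15.2, -15.3]
contact_force: [0.7, 0.9, -0.3]
grip_width: 70.2
```

```bash
python3 -m pendant '{"dp":[[0,0,0],[0,0,0],[0,0,0],[0,0,0],[0,0,0],[0,0,0],[0,0,0],[0,0,0]],"rotation":[[0,0,0],[0,0,0],[0,0,0],[0,0,0],[0,0,0],[0,0,0],[0,0,0],[0,0,0]]}' 0.01
python3 go.py 509 -15 130 184.3
```

```text
time: 9.93
tool_pos: [508.9, -15.2, -15.4]
tcp_rot: [3.142, 0.0, -3.067]
contact_force: [0.2, -0.8, 0.9]
grip_width: 24.3
finger_force: 30.0
9.93 [508.9 -15.2 -15.4] [ 3.1415e+00  1.0000e-04 -3.0674e+00] [ 0.2 -0.8  0.9] 24.3 30.0 q [-0.18  0.61  1.82  0.    0.72 -1.83]
dp m [-0.0002  0.0002 -0.1454] rot [ 0.0001  0.0001 -0.0008]
```

```bash
python3 -m pendant '{"dp":[[0,0,-0.01],[0,0,-0.025],[0,0,-0.045],[0,0,-0.065],[0,0,-0.085],[0,0,-0.1],[0,0,-0.105],[0,0,-0.105]],"rotation":[[0,0,0],[0,0,0],[0,0,0],[0,0,0],[0,0,0],[0,0,0],[0,0,0],[0,0,0]]}' | grep -E "pos|contact|width|finger"; python3 go.py 432 -226 90 184.4
```

```text
tool_pos: [508.8, -15.1, 89.7]
contact_force: [0.0, -0.2, -1.4]
grip_width: 24.2
finger_force: 30.0
10.93 [508.8 -15.1  89.7] [ 3.1416e+00  3.0000e-04 -3.0674e+00] [ 0.  -0.2 -1.4] 24.2 30.0 q [-0.18  0.44  1.73  0.    0.97 -1.83]
dp m [ 0.0922 -0.2046 -0.0003] rot [ 0.      0.0003 -0.0026]
```

```bash
python3 -m pendant '{"dp":[[0.01,-0.025,0],[0.025,-0.06,0],[0.043,-0.095,0],[0.06,-0.13,0],[0.076,-0.165,0],[0.088,-0.195,0],[0.092,-0.205,0],[0.092,-0.205,0]],"rotation":[[0,0,0],[0,0,0],[0,0,0],[0,0,0],[0,0,0],[0,0,0],[0,0,0],[0,0,0]]}' | grep -E "pos|contact|width|finger"; python3 -m pendant '{"dp":[[0,0,0],[0,0,0],[0,0,0],[0,0,0]],"rotation":[[0,0,0],[0,0,0],[0,0,0],[0,0,0]]}' | grep -E "pos|rot"
python3 - <<'E'
from plant import vision
import cv2,numpy as np,pickle
d={n:vision.capture(n) for n in("scene","top")}
pickle.dump(d,open("c3.pkl","wb"))
a=d["scene"]["pixels"][140:280,310:450,::-1];b=d["top"]["pixels"][100:240,310:450,::-1]
cv2.imwrite("pics/h1.png",cv2.resize(np.hstack([a,b]),None,fx=2.85,fy=2.85,interpolation=cv2.INTER_CUBIC))
E
```

```text
tool_pos: [432.0, -226.3, 89.0]
contact_force: [-0.1, 0.0, -0.9]
grip_width: 24.4
finger_force: 30.0
tool_pos: [432.4, -226.1, 89.6]
tcp_rot: [3.142, 0.0, -3.067]
```

View pics/h1.png

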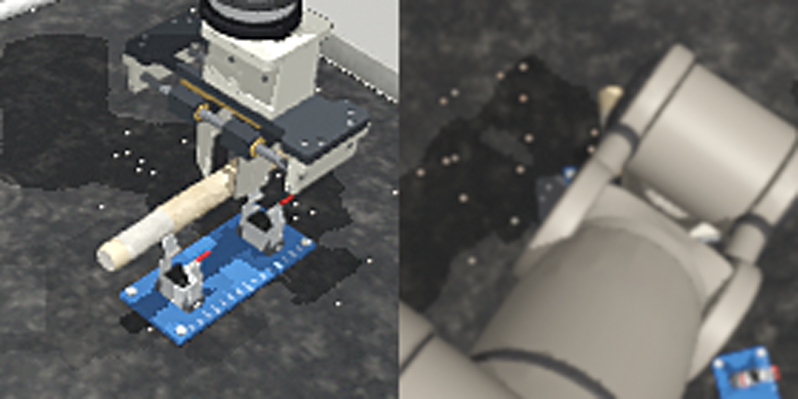

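```bash
python3 - <<'E'
import pickle; from h import *
d=pickle.load(open("c3.pkl","rb"))
print("exp near scene",proj(d["scene"],[292.4,-236.5,115]),"far top",proj(d["top"],[571.6,-215.5,115]))
for n,roi in(("scene",(338,195,392,238)),("top",(376,125,394,145))):
    c=d[n]; m=mask(c,(0,0,130),(40,255,255),roi); nl,l,s,_=cv2.connectedComponentsWithStats(m)
    m=(l==1+s[1:,4].argmax()); ys,xs=np.nonzero(m); w=cast(c,np.c_[xs,ys],115)
    print(n,len(xs),xs.min(),xs.max(),ys.min(),ys.max(),"minx",w[:,0].min(),"maxx",w[:,0].max())
    for a,b in((300,320),(320,340),(340,360),(360,380),(560,580)):
        k=(w[:,0]>a)&(w[:,0]<b)
        if k.sum()>4: print(a,b,k.sum(),w[k,1].min().round(1),w[k,1].max().round(1),"mid",((w[k,1].min()+w[k,1].max())/2).round(1),"exp",round(-226+((a+b)/2-432)*.075,1))
E
```

```text
exp near scene [[346.87222615 229.76702472]] far top [[383.34068112 131.32423146]]
scene 577 344 391 195 234 minx 284.5796093415904 maxx 447.522573625259
300 320 77 -249.2 -221.8 mid -235.5 exp -235.2
320 340 73 -247.1 -221.1 mid -234.1 exp -233.7
340 360 76 -248.3 -217.7 mid -233.0 exp -232.2
360 380 78 -245.2 -216.5 mid -230.9 exp -230.7
top 47 381 387 130 139 minx 549.4597417088469 maxx 575.4659867555566
560 580 35 -225.8 -208.5 mid -217.2 exp -215.7
```

The held core lines up with the cradle within about 1 mm across: near end at (347,230) in scene, far end at (383,132) in top. Now lower it to just above the fingers.

```bash
python3 -m pendant '{"dp":[[0,0,0.01],[0,0,0.02],[0,0,0.028],[0,0,0.034],[0,0,0.039],[0,0,0.043],[0,0,0.045],[0,0,0.045]],"rotation":[[0,0,0],[0,0,0],[0,0,0],[0,0,0],[0,0,0],[0,0,0],[0,0,0],[0,0,0]]}'; python3 go.py 432 -226 19.7 184.4
```

```text
time: 13.52
tool_pos: [432.3, -226.4, 44.6]
tcp_rot: [3.142, 0.0, -3.067]
contact_force: [0.8, -0.7, -1.3]
grip_width: 24.3
finger_force: 30.0
13.53 [ 432.3 -226.4   44.6] [ 3.1415  0.     -3.0674] [ 0.8 -0.7 -1.3] 24.3 30.0 q [-0.64  0.48  1.83  0.    0.83 -2.28]
dp m [0.0003 0.0004 0.0249] rot [ 0.0001  0.     -0.0026]
```

```bash
python3 -m pendant '{"dp":[[0,0,0.002],[0,0,0.004],[0,0,0.006],[0,0,0.008],[0,0,0.01],[0,0,0.012],[0,0,0.0135],[0,0,0.0135]],"rotation":[[0,0,0],[0,0,0],[0,0,0],[0,0,0],[0,0,0],[0,0,0],[0,0,0],[0,0,0]]}' | grep -E "pos|contact|width"; python3 -m pendant '{"dp":[[0,0,0.002],[0,0,0.004],[0,0,0.006],[0,0,0.008],[0,0,0.01],[0,0,0.0115],[0,0,0.0125],[0,0,0.0125]],"rotation":[[0,0,0],[0,0,0],[0,0,0],[0,0,0],[0,0,0],[0,0,0],[0,0,0],[0,0,0]]}'
```

```text
tool_pos: [432.2, -226.0, 31.0]
contact_force: [1.8, 2.6, -0.3]
grip_width: 24.5
time: 15.52
tool_pos: [431.8, -226.3, 19.1]
tcp_rot: [3.141, -0.001, -3.067]
contact_force: [-6.1, 3.1, 10.8]
grip_width: 24.4
finger_force: 30.0
```

```bash
python3 -m pendant '{"dp":[[0,0,0.001],[0,0,0.001],[0,0,0.001]],"rotation":[[0,0,0],[0,0,0],[0,0,0]]}'; python3 - <<'E'
from plant import get_obs,vision
import cv2,numpy as np,pickle
print(get_obs()["moment"])
c=vision.capture("scene");pickle.dump(c,open("c4.pkl","wb"))
cv2.imwrite("pics/p1.png",cv2.resize(c["pixels"][170:280,325:455,::-1],None,fx=5.4,fy=5.4,interpolation=cv2.INTER_CUBIC))
E
```

```text
time: 15.9
tool_pos: [431.9, -226.4, 19.0]
tcp_rot: [-3.141, -0.0, -3.067]
contact_force: [-7.9, 4.0, 19.9]
grip_width: 24.3
finger_force: 30.0
[0.80402575 1.23085927 0.00869096]
```

View pics/p1.png

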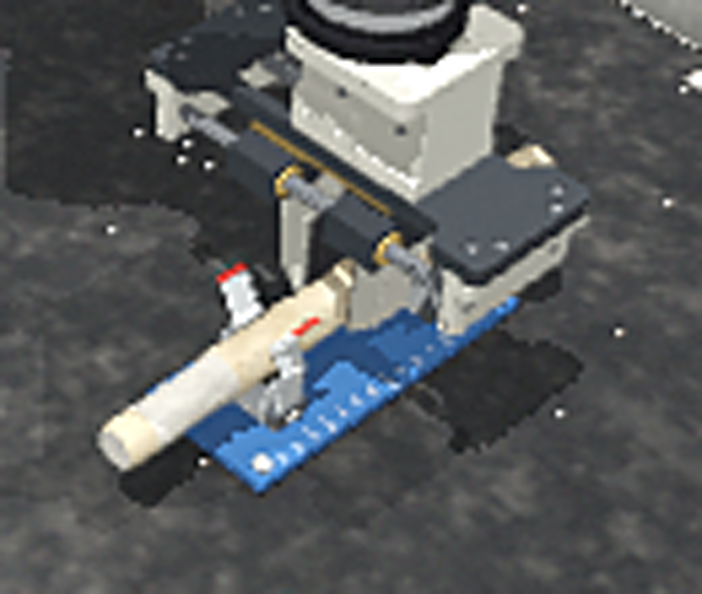

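The core lies between the near spring fingers, red tips at about (230,272) and (307,327) in the crop. The reading is stopped hard at 19 mm with 20 N, which is the expected seat height. I'll ease off and release.

```bash
python3 -m pendant '{"dp":[[0,0,-0.0005],[0,0,-0.001],[0,0,-0.001],[0,0,-0.001],[0,0,-0.001],[0,0,-0.001],[0,0,-0.001],[0,0,-0.001]],"rotation":[[0,0,0],[0,0,0],[0,0,0],[0,0,0],[0,0,0],[0,0,0],[0,0,0],[0,0,0]]}' 0.06 | grep -E "pos|contact|width"
python3 -m pendant '{"dp":[[0,0,-0.01],[0,0,-0.03],[0,0,-0.06],[0,0,-0.09],[0,0,-0.12],[0,0,-0.15],[0,0,-0.15],[0,0,-0.15]],"rotation":[[0,0,0],[0,0,0],[0,0,0],[0,0,0],[0,0,0],[0,0,0],[0,0,0],[0,0,0]]}' | grep -E "pos|contact|width"
python3 go.py 330 150 200 184.4
```

```text
tool_pos: [432.3, -226.4, 18.6]
contact_force: [0.6, -0.3, 0.3]
grip_width: 59.8
tool_pos: [431.9, -226.2, 168.3]
contact_force: [0.5, 0.4, -0.5]
grip_width: 60.3
17.95 [ 431.9 -226.2  168.3] [ 3.1412e+00 -4.0000e-04 -3.0675e+00] [ 0.5  0.4 -0.5] 60.3 0.0 q [-0.64  0.31  1.68  0.    1.15 -2.28]
dp m [ 0.0738  0.3827 -0.0315] rot [ 0.0004 -0.0004 -0.0027]
```

Move aside (7 rows) to inspect with both cameras.

```bash
python3 -m pendant '{"dp":[[0,0.03,-0.03],[0,0.08,-0.03],[0,0.13,-0.03],[0.01,0.18,-0.03],[0.02,0.23,-0.03],[0.03,0.27,-0.03],[0.03,0.3,-0.03],[0.03,0.3,-0.03]],"rotation":[[0,0,0],[0,0,0],[0,0,0],[0,0,0],[0,0,0],[0,0,0],[0,0,0],[0,0,0]]}' | grep -E "pos|contact"
python3 - <<'E'
from plant import vision
import pickle; from h import *
d={n:vision.capture(n) for n in("scene","top")}; d0=pickle.load(open("c0.pkl","rb"))
for n,roi in(("scene",(325,180,445,270)),("top",(355,110,410,240))):
    c=d[n]; m=mask(c,(8,0,130),(32,110,255),roi)
    for z in(45,): print(n,rect(c,m,z))
a=d["scene"]["pixels"][170:270,325:445,::-1];b=d["top"]["pixels"][130:230,325:445,::-1]
cv2.imwrite("pics/f1.png",cv2.resize(np.hstack([a,b]),None,fx=3.3,fy=3.3,interpolation=cv2.INTER_CUBIC))
E
```

```text
tool_pos: [379.2, 71.9, 197.8]
contact_force: [0.2, 0.7, 0.2]
scene (array([ 453.2, -204.8]), array([270.6, 234.2]), -36.86, 807)
top (array([ 438.9, -248.4]), array([277.6, 134.4]), -70.91, 794)
```

View pics/f1.png

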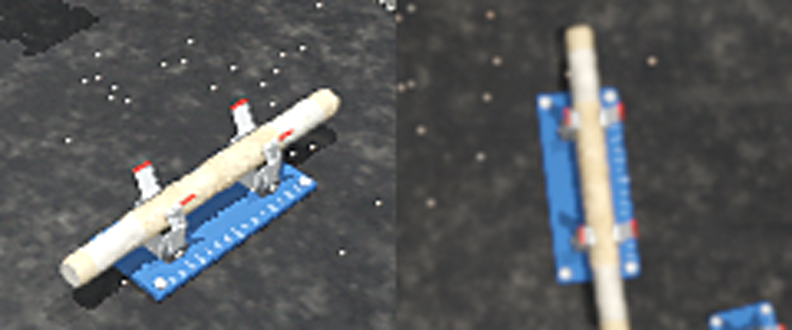

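Both views show the core clipped between both finger pairs, with the red tips standing either side of it. One numeric check of height and position follows.

```bash
python3 - <<'E'
from plant import vision,get_obs
from h import *
C={}
for n,roi in(("scene",(325,180,445,270)),("top",(355,110,410,240))):
    c=vision.capture(n); m=mask(c,(0,0,130),(40,90,255),roi); nl,l,s,_=cv2.connectedComponentsWithStats(m)
    m=(l==1+s[1:,4].argmax()); ys,xs=np.nonzero(m)
    for z in(45,55,65):
        w=cast(c,np.c_[xs,ys],z); r=[]
        for a in(320,425,540):
            k=abs(w[:,0]-a)<10; r.append(round((np.percentile(w[k,1],2)+np.percentile(w[k,1],98))/2+.0-(a-432)*.077,1))
        print(n,z,"x range",w[:,0].min().round(),w[:,0].max().round(),"y mid near/centre/far, axis-slope removed",r)
E
```

```text
scene 45 x range 285.0 577.0 y mid near/centre/far, axis-slope removed [np.float64(-226.8), np.float64(-225.7), np.float64(-227.2)]
scene 55 x range 280.0 567.0 y mid near/centre/far, axis-slope removed [np.float64(-233.3), np.float64(-232.8), np.float64(-233.5)]
scene 65 x range 274.0 557.0 y mid near/centre/far, axis-slope removed [np.float64(-240.0), np.float64(-239.5), np.float64(-240.2)]
top 45 x range 291.0 573.0 y mid near/centre/far, axis-slope removed [np.float64(-227.4), np.float64(-225.1), np.float64(-227.1)]
top 55 x range 291.0 570.0 y mid near/centre/far, axis-slope removed [np.float64(-225.5), np.float64(-223.4), np.float64(-225.4)]
top 65 x range 291.0 567.0 y mid near/centre/far, axis-slope removed [np.float64(-223.7), np.float64(-221.7), np.float64(-223.8)]
```

The two views agree at z = 45 (mid-height of a fully home core), at centre and both ends, with x centre about 432 and y about -226. Handing in.

```bash
python3 -c "
from plant import workorder
print(workorder.close_job())"
```

```text
the job is handed in; nothing more can be done
None
```

The short core is clipped into the larger blue cradle, released, and measures fully home and centred in both camera views. I never went near the long core, and the job is handed in; no verdict came back.

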